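# Lock a power-supply module into the repair fixture

## Robot

A 6-joint arm with a two-finger parallel gripper is mounted at the origin on the work surface. World frame = base frame: x ahead of the robot, y to its left, z up, the work surface at z = 0. Lengths are in m, angles in rad, forces in N, time in s.
With the tool pointing down it reaches from about 0.375 to 0.75 m from the base axis. Payload 9 kg.
Tool frame: the origin (TCP) lies at the very end of the fingers, on their centre line; the grasp point (between the pads) lies 19 mm behind it; x points along the fingers, y is the direction in which the jaws open and shut, and the axes are right-handed (so a half turn about x gives the same grasp; the last joint's range is limited). The gripper opens to 85 mm and grips with 20 to 120 N. Pads are 22 mm wide; open, the fingers measure 114 mm over their backs; the gripper's body (76 mm by 85 mm) begins 54 mm behind the grasp point. The pads swing forward as they close: fully open they stand 13 mm farther back than shut.
Start: joints at [0.942, 0.104, 0.097, 1.564, 0, 1.353], TCP at [0.24, 0.55, 0.231] pointing down, gripper open.
Joint ranges: [-2.99, 2.99], [-0.84, 1.86], [-1.1, 1.16], [-1.84, 2.11], [-1.51, 1.56], [-3.14, 3.14]. Speed limits (rad/s): [2.22, 2.22, 2.57, 3.14, 3.14, 3.14].

## Interface

Orientations are given as a unit quaternion [x, y, z, w].
In Python, from cell import robot, vision gives the robot as it stands.
- The arm moves only by the tool jog_arm, never from a script. Its argument "commands" is a list that holds one entry, the list of rows, each a list of 7 numbers: the turn, a rotation vector about the tool's x, y, z in rad, then the shift along the tool's x, y, z in mm, then the closure, from 0 (fully open) to 1 (shut). A call has exactly 5 rows; each row shifts and turns the pose as measured when the row begins, along the tool's axes as they then stand; what a row does not reach is not made up. A row lasts 1/8 s, in which the tool goes at most 62.5 mm and 10.7 degrees, less where a joint would pass 70% of its speed; a pose out of reach is approached as far as the arm can. A call with a gripper value outside its range is refused whole. The fingers move at their own pace and stop on an object; the grip force is fixed at half the most. Time passes only in rows, so rows that do not move let the fingers close, or fill a call up. It gives the time, the measured TCP pose, the force and the opening at its end, in the units of the state.
- robot.sense(): the state, without advancing time (a new reading comes with each control period).
- vision.capture(name): name is "side" or "top" or "wrist"; returns the picture (400x640x3 uint8, red, green, blue); there is no depth.
- vision.camera_info(name): a dict with "vfov" (degrees; the focal length in pixels is half the picture's height over the tangent of half this angle, whatever the lens; pixels are square), "cx", "cy" (the principal point, pixels), "R" (3x3) and "t" (3): a world point X has camera coordinates R X + t; the wrist camera has in their place "T_tool_cam" (4x4, takes a point from camera to tool coordinates, whose origin is the TCP and whose axes are the tool frame's). Camera axes: x right, y down, z forward; pixel columns grow to the right and rows downward; lengths in m; the calibration is good to about 2 mm. A picture is of the moment at which its call begins: read the wrist's pose just before it. camera_info takes no time and is no camera call.
- robot.close_job(): hands the job in, once; it reports no verdict.
The state is a dict: "time_s": time; "joints": joint angles; "qd": joint speeds; "joint_efforts": joint torques, N m; "eef_pos": TCP position; "tool_rot": TCP orientation; "contact_force": force on the tool from outside, world axes, zero at the start; "torque": the same for the moment, N m; "finger_gap": opening from 0.0 (shut) to 1.0 (fully open).
Only numpy, scipy, OpenCV 4.12 (cv2) and the standard library are available. Lean on these libraries where they do the work, as an engineer would, in place of code of your own. Each camera call takes 0.05 s, during which the arm holds its last target.

## Task

Draw the orange spacer strip out sideways from under the green power-supply module, without lifting or tipping the module, so that the module settles onto the blue base, and leave the strip on the bench. Then push the red-headed locking pin fully home through the module's lug, and after that flip the sprung brass ring over the pin's end so that it snaps down. Leave the other things on the bench where they are.

Things in the scene. Friction and masses are not known exactly. Their poses are not given: they have to be found in the camera images.
- fixture: Blue repair fixture, fixed to the bench. Base 200 (x) x 130 (y) x 10 mm thick; origin: centre of its underside. Two blue ears (36 mm wide in x, tops 83 mm up) stand at x=-60 mm, y -34 to -14 and +14 to +26 mm; the pin runs through them along y, 65 mm up. Steel stops up to 32 mm high hold the module with 2 mm play; the +y side is open from x=-23 to +63 mm: there the spacer comes out.
- module: Power-supply module, loose, about 0.65 kg: aluminium plate 110 x 110 x 8 mm with a green circuit board, parts up to 60 mm high, and a lug towards -x. Origin: centre of the plate's underside, at about (20, 0, 17) mm in the fixture's frame while on the spacer, (20, 0, 10) mm when settled on the base. Axes as the fixture's.
- spacer: Orange plastic strip, loose, 60 g, 44 mm (x) x 165 mm (y) x 7 mm, under the module on the fixture's base, sticking out to +y. Origin: centre of its underside. It slides out along the fixture's +y, taking 5 to 10 N; clear of the module once drawn about 110 mm (130 mm is safe). Past the base's edge the tab end may sink 10 mm to the bench.
- pin_head (a point): Centre of the outer flat face of the pin's red round head (30 mm diameter, 8 mm thick), 65 mm above the bench, looking to the fixture's -y. Push it along the fixture's +y. Pin home: the face is 42 mm to -y of the fixture's origin. It lies at fixture x=-60 mm.
- pin_tip (a point): Far end of the steel pin (10 mm diameter, 86 mm from the head's outer face to the tip). Pin home: 44 mm to +y of the fixture's origin.
- pin (a joint): Slide of the pin along the fixture's +y, m. 0 = drawn fully back; 0.076 = home, head against the ear (stop). It moves with about 3 N of friction and stays where it is left.
- ring (a joint): Swing of the brass ring, rad. 0 = open: the ring leans away from the pin, to -y, 25 degrees above level. It grows as the ring goes up and over to +y; 1.13 = straight up; 2.75 = flipped: its bar beyond and just below the pin's end (stop). An over-centre spring holds it at either stop and snaps it on by itself from about 1.3; about 5 N pushed level on the bar starts it.
- ring_bar (a point): Middle of the ring's cross bar: 8 mm thick, 48 mm long along the fixture's x, 94 mm from the hinge. The two side bars stand 60 mm apart (clear), so fingers fit between them to push the pin's head while the ring is open.
- meter: Bystander: yellow multimeter 75 x 150 x 36 mm, lying at the right; origin centre of underside.
- screwdriver: Bystander: screwdriver with red handle, 190 mm, lying behind the fixture along its y.
- flux_jar: Bystander: jar, 52 mm diameter, 50 mm tall, behind the fixture's right; origin centre of underside.
- solder_spool: Bystander: metal spool, 56 mm diameter, 50 mm tall, in front of the fixture (robot's side); origin centre of underside.
- capacitor: Bystander: black capacitor standing upright, 35 mm diameter, 60 mm tall, behind the way along which the spacer comes out (90 mm or more from its centre line); origin centre of underside.
- remote: Bystander: black remote control 45 x 140 x 16 mm, front left of the fixture; origin centre of underside.
- lug_hole (a point): Centre of the 16 mm square hole, along y, through the module's aluminium lug (36 x 22 mm, 73 mm high), which stands between the fixture's ears, 80 mm to -x of the module's origin, 55 mm up. With the spacer in, the hole is 7 mm above the pin's line and the lug blocks the pin; with the module settled it lines up.
- spacer_tab (a point): On the spacer's upright tab: middle of the tab's face that looks to the module (-y), 62.5 mm to +y of the spacer's origin, 25 mm above its underside. Tab 36 mm (x) x 12 mm (y), top 43 mm above the strip's underside. 36 to 51 mm clear between it and the module: fingers fit behind it to push it to +y, or it can be gripped.
- ring_hinge (a point): The ring's hinge: middle of the pin's head, 4 mm inside its outer face, 65 mm above the bench; axis along the fixture's x. It moves with the pin. If the ring is flipped with the pin not home, its bar strikes an ear of the fixture.
There are look-alikes about, which are no part of the job. There is more than one size of the spacer; the one meant has the size given above. What is shaped like the module but pink is not meant.

How it is judged:
By the outcome, as a careful person would: the job done as asked, in the order asked, and still so for the second after the job is handed in, with the robot touching nothing.
It also fails if it takes over 59 s, if anything falls off the work surface, if the arm or the gripper's body presses on something with over 40 N, if the wrist force passes 120 N, or if a joint passes its speed limit or range.

## Working session

There is one attempt and no reset: what is moved stays moved. The work goes in short steps, Python scripts to look and compute and a tool call to move; the robot and the scene stay as the last step left them, time stands still between calls to the robot, and variables do not carry over. Pictures are saved under pics/ and viewed, and the job is handed in when it is done.

Besides the shell and the picture viewer there is one more tool, called after "Request:" by a JSON object that holds its "op" and its "data", one argument or row to a line. jog_arm: Moves the arm, as the interface text tells. Its arguments: {"type":"object","properties":{"commands":{"type":"array","items":{"type":"array","items":{"type":"array","items":{"type":"number"}}}}},"required":["commands"]}

```bash
mkdir -p pics; ls; python3 - <<'E'
from cell import robot, vision
import cv2
s=robot.sense(); print(s)
for n in ["side","top"]:
    im=vision.capture(n); cv2.imwrite(f"pics/{n}0.png",cv2.cvtColor(im,cv2.COLOR_RGB2BGR)); print(n,vision.camera_info(n))
print(vision.camera_info("wrist"))
E
```

```text
pics
{'time_s': 0.0, 'joints': array([ 9.42309509e-01,  1.04703082e-01,  9.64614094e-02,  1.56389812e+00,
       -1.10015461e-05,  1.35306783e+00]), 'qd': array([-0.00145918, -0.00042794,  0.00034316,  0.0002109 ,  0.00010899,
        0.00081608]), 'joint_efforts': array([-9.18703299e-04, -5.56931806e+01,  5.03650260e+01,  1.69979059e-02,
       -3.72725499e-04, -2.15991952e-05]), 'eef_pos': array([0.23939063, 0.54980831, 0.23051579]), 'tool_rot': array([ 0.14377147,  0.69243736, -0.14464086,  0.6920544 ]), 'contact_force': array([ 0.61232894, -0.18686104, -0.39155254]), 'torque': array([0.01492488, 0.00675127, 0.0181446 ]), 'finger_gap': 0.9979912800141467}
side {'vfov': 57.232932853841206, 'cx': 313.2624793229735, 'cy': 203.40920935565705, 'R': array([[ 0.89611386, -0.44374959,  0.0081399 ],
       [-0.28501167, -0.58942177, -0.75587719],
       [ 0.34021802,  0.67503205, -0.65466283]]), 't': array([-0.42353682,  0.16327748,  0.82879436])}
top {'vfov': 50.06535481963313, 'cx': 317.88762859086825, 'cy': 200.97380360430094, 'R': array([[ 0.02425617, -0.99948332, -0.02108875],
       [-0.99736357, -0.02275079, -0.06890806],
       [ 0.06839267,  0.02270459, -0.99740009]]), 't': array([-0.04812531,  0.47636765,  1.32003602])}
{'vfov': 70.60970250033198, 'cx': 322.2480777325405, 'cy': 200.35783840181352, 'T_tool_cam': array([[-8.89835471e-04, -2.73828340e-01,  9.61778170e-01,
        -1.42641813e-01],
       [ 9.99999521e-01,  1.49211298e-04,  9.67679819e-04,
        -9.64811714e-04],
       [-4.08486328e-04,  9.61778570e-01,  2.73828076e-01,
        -7.02624267e-02],
       [ 0.00000000e+00,  0.00000000e+00,  0.00000000e+00,
         1.00000000e+00]])}
```

View pics/side0.png

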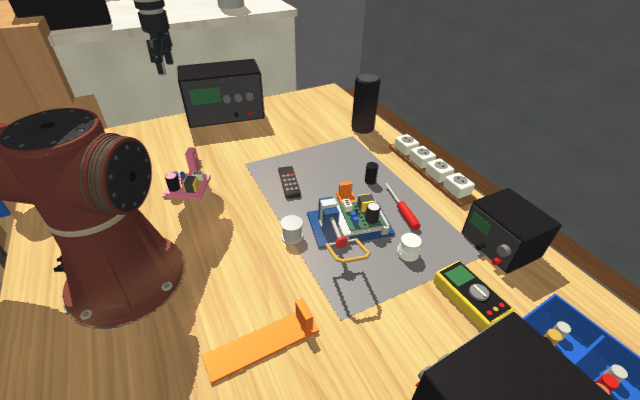

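View pics/top0.png

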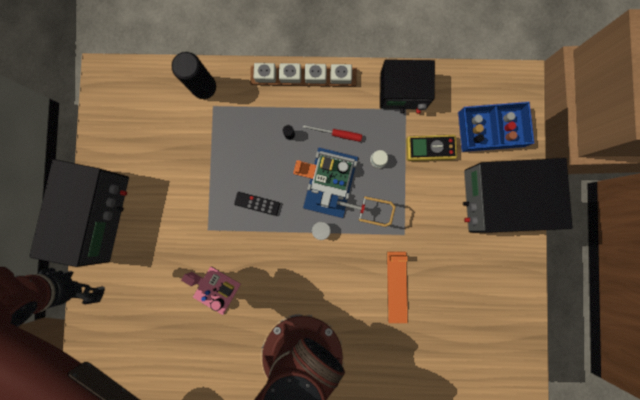

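The fixture is at about (330,180) in the top view, with the spacer tab at (303,169) towards image left (+y) and the ring at (378,211). The large orange strip at (397,287) and the pink module are decoys. I'll zoom in next.

```bash
python3 - <<'E'
import cv2
a=cv2.imread("pics/top0.png")[130:250,230:430]; cv2.imwrite("pics/top0z.png",cv2.resize(a,None,fx=4,fy=4,interpolation=cv2.INTER_CUBIC))
a=cv2.imread("pics/side0.png")[160:280,270:430]; cv2.imwrite("pics/side0z.png",cv2.resize(a,None,fx=5,fy=5,interpolation=cv2.INTER_CUBIC))
E
```

```text
(no output)
```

View pics/top0z.png

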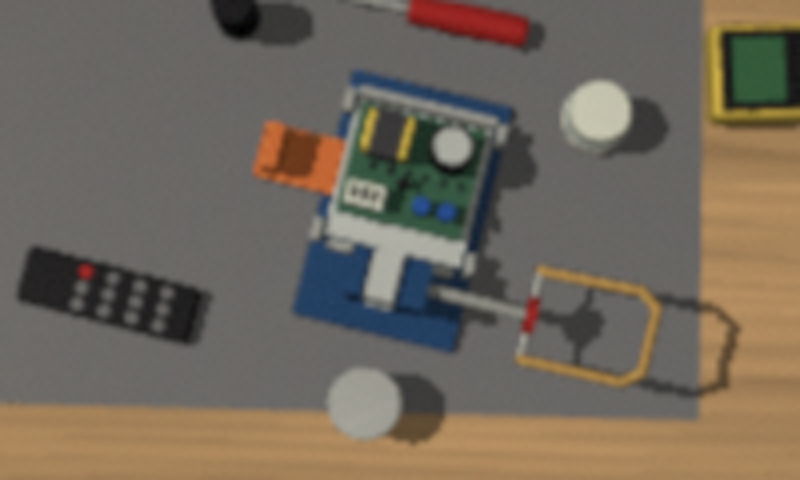

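View pics/side0z.png

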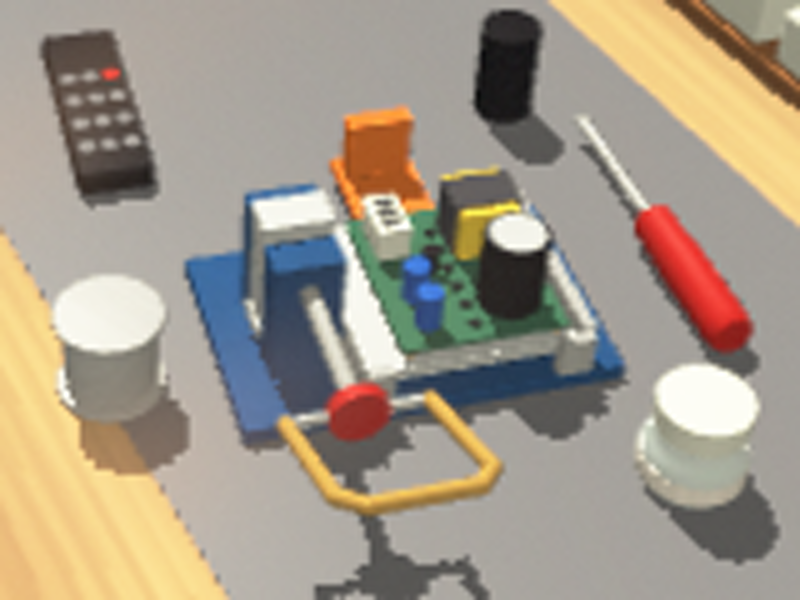

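```bash
cat > h.py <<'E'
import numpy as np, cv2
from cell import robot, vision
from scipy.spatial.transform import Rotation as Ro
from scipy.optimize import least_squares
def K(i): 
    f=200/np.tan(np.radians(i['vfov'])/2); return f
def proj(name,X):
    i=vision.camera_info(name); X=np.atleast_2d(X); c=X@i['R'].T+i['t']; f=K(i)
    return np.c_[i['cx']+f*c[:,0]/c[:,2], i['cy']+f*c[:,1]/c[:,2]]
def wproj(X,pos,q):
    i=vision.camera_info("wrist"); T=i['T_tool_cam']; 
    t=(np.atleast_2d(X)-pos)@Ro.from_quat(q).as_matrix()
    c=(t-T[:3,3])@T[:3,:3]; f=K(i)
    return np.c_[i['cx']+f*c[:,0]/c[:,2], i['cy']+f*c[:,1]/c[:,2]]
def F2W(P,p):  # P=(x,y,yaw) fixture; p mm
    p=np.atleast_2d(p)/1000.; c,s=np.cos(P[2]),np.sin(P[2])
    return np.c_[P[0]+c*p[:,0]-s*p[:,1],P[1]+s*p[:,0]+c*p[:,1],p[:,2]]
E
python3 - <<'E'
from h import *
tz=lambda u,v:(230+u/4-.4,130+v/4-.4)
sz=lambda u,v:(270+u/5-.4,160+v/5-.4)
top=[((100,65,10),tz(355,73)),((100,-65,10),tz(512,107)),((-100,65,10),tz(295,312)),((-100,-65,10),tz(457,350))]
side=[((-100,65,10),sz(187,265)),((-100,-65,10),sz(250,438)),((100,-65,10),sz(622,368))]
def res(p):
    P=p[:3]; r=[]
    for L,n in((top,"top"),(side,"side")):
        r.append((proj(n,F2W(P,[a for a,_ in L]))-np.array([b for _,b in L])).ravel())
    r.append((proj("top",F2W(P,[(-60,-42-p[3],65)]))-tz(524,316)).ravel())
    r.append((proj("side",F2W(P,[(-60,-42-p[3],65)]))-sz(350,413)).ravel())
    # tab top centre
    r.append((proj("top",F2W(P,[(p[5],p[4]+6,53)]))-tz(266,150)).ravel()*.5)
    return np.concatenate(r)
s=least_squares(res,[.5,0,0,40,110,20]); print(s.x,np.degrees(s.x[2])); print(s.fun.round(1))
E
```

```text
[ 5.37660822e-01 -7.73157096e-02 -2.13008498e-01  6.58029206e+01
  1.08440435e+02  1.54250230e+01] -12.20448792138937
[ 0.3 -1.   1.1 -0.   0.3  0.7  0.2  1.  -1.3 -0.9 -1.6 -0.4  0.8 -0.4
  1.2 -0.7  0.8 -1.4  0.   0. ]
```

```bash
cat >> h.py <<'E'
def goal(tgt,yawq=None,psi=None):
    """print the tool-frame turn & shift to reach world tgt (m) with tool x down, tool y at world angle psi"""
    s=robot.sense(); R=Ro.from_quat(s['tool_rot']).as_matrix()
    print('t',round(s['time_s'],2),'pos',s['eef_pos'].round(4),'F',s['contact_force'].round(1),'gap',round(s['finger_gap'],3))
    y=np.array([np.cos(psi),np.sin(psi),0]); x=np.array([0,0,-1.]); Rg=np.c_[x,y,np.cross(x,y)]
    print('turn',Ro.from_matrix(R.T@Rg).as_rotvec().round(3),'shift mm',(R.T@(np.array(tgt)-s['eef_pos'])*1000).round(1))
    print('shift in goal tool frame',(Rg.T@(np.array(tgt)-s['eef_pos'])*1000).round(1))
E
python3 - <<'E'
from h import *
P=[.5377,-.0773,-.213]
s=robot.sense(); print(Ro.from_quat(s['tool_rot']).as_matrix().round(3))
t=F2W(P,[(17,110,160)])[0];print(t)
goal(t,psi=-.213); goal(t,psi=-.213+np.pi)
E
```

```text
[[-0.001  0.399  0.917]
 [-0.001  0.917 -0.399]
 [-1.    -0.001 -0.   ]]
[0.57756905 0.02662044 0.16      ]
t 0.1 pos [0.2394 0.5499 0.2306] F [-0.1 -0.8 -0. ] gap 1.003
turn [1.373e+00 1.000e-03 1.000e-03] shift mm [  70.9 -344.6  519. ]
shift in goal tool frame [ 70.6 441.1 439.9]
t 0.1 pos [0.2394 0.5499 0.2306] F [-0.1 -0.8 -0. ] gap 1.003
turn [-1.769e+00 -1.000e-03  1.000e-03] shift mm [  70.9 -344.6  519. ]
shift in goal tool frame [  70.6 -441.1 -439.9]
```

```bash
python3 - <<'E'
import numpy as np
d=np.array([33,-50,-4.])
for k in range(10):
    a=1.161-.137*k; y=np.array([np.cos(a),np.sin(a),0]); x=np.array([0,0,-1]); R=np.c_[x,y,np.cross(x,y)]
    print(k,(R.T@d).round(0))
E
```

```text
0 [  4. -33.  50.]
1 [  4. -26.  54.]
2 [  4. -18.  57.]
3 [  4. -10.  59.]
4 [ 4. -2. 60.]
5 [ 4.  6. 60.]
6 [ 4. 14. 58.]
7 [ 4. 22. 56.]
8 [ 4. 30. 52.]
9 [ 4. 37. 47.]
```

Request:
{"op": "jog_arm", "data": {
  "commands": [
    [[0.137, 0, 0, 4, -33, 50, 0], [0.137, 0, 0, 4, -26, 54, 0], [0.137, 0, 0, 4, -18, 57, 0], [0.137, 0, 0, 4, -10, 59, 0], [0.137, 0, 0, 4, -2, 60, 0]]
  ]
}}

```text
time_s: 0.72
eef_pos: [0.4029, 0.2935, 0.2077]
tool_rot: [0.371, 0.602, -0.373, 0.601]
contact_force: [1.2, -0.3, 0.2]
finger_gap: 1.0
```

```bash
python3 - <<'E'
from h import *
goal([.5776,.0266,.16],psi=-.213)
E
```

```text
t 0.72 pos [0.4029 0.2935 0.2077] F [ 1.2 -0.3  0.2] gap 1.0
turn [0.675 0.002 0.003] shift mm [ 47.8  37.6 316.8]
shift in goal tool frame [ 47.7 227.1 224. ]
```

Request:
{"op": "jog_arm", "data": {
  "commands": [
    [[0.135, 0, 0, 4, 6, 61, 0], [0.135, 0, 0, 4, 14, 60, 0], [0.135, 0, 0, 4, 22, 57, 0], [0.135, 0, 0, 4, 30, 53, 0], [0.135, 0, 0, 4, 38, 49, 0]]
  ]
}}

```text
time_s: 1.35
eef_pos: [0.5657, 0.0274, 0.1863]
tool_rot: [-0.554, -0.438, 0.557, -0.437]
contact_force: [0.9, 0.6, -0.1]
finger_gap: 0.998
```

```bash
python3 - <<'E'
from h import *
goal([.5776,.0266,.16],psi=-.213)
s=robot.sense(); im=vision.capture("wrist"); cv2.imwrite("pics/w1.png",cv2.cvtColor(im,cv2.COLOR_RGB2BGR)); np.savez("w1.npz",p=s['eef_pos'],q=s['tool_rot'])
E
```

```text
t 1.35 pos [0.5657 0.0274 0.1863] F [ 0.9  0.6 -0.1] gap 0.998
turn [-0.024  0.002  0.002] shift mm [26.3 11.8 -2.1]
shift in goal tool frame [26.3 11.8 -1.7]
```

View pics/w1.png

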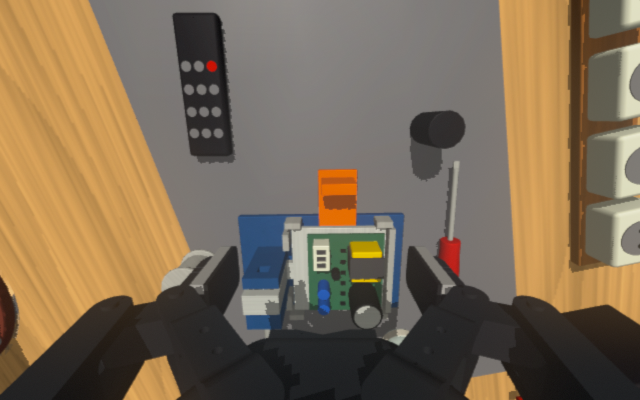

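Wrist view: the tab is at about (338,180), the base's +y corners are at (239,215) and (403,213), and the board lies below it. I'll zoom in to refine the pose.

```bash
python3 - <<'E'
import cv2
a=cv2.imread("pics/w1.png")[150:340,220:420]; cv2.imwrite("pics/w1z.png",cv2.resize(a,None,fx=3.15,fy=3.15,interpolation=cv2.INTER_CUBIC))
a=a[10:90,70:150];cv2.imwrite("pics/w1zz.png",cv2.resize(a,None,fx=7,fy=7,interpolation=cv2.INTER_CUBIC))
E
```

```text
(no output)
```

View pics/w1z.png

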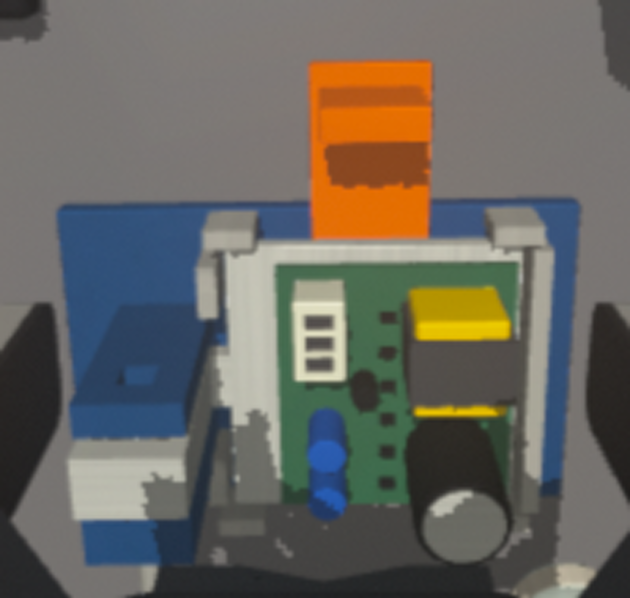

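View pics/w1zz.png

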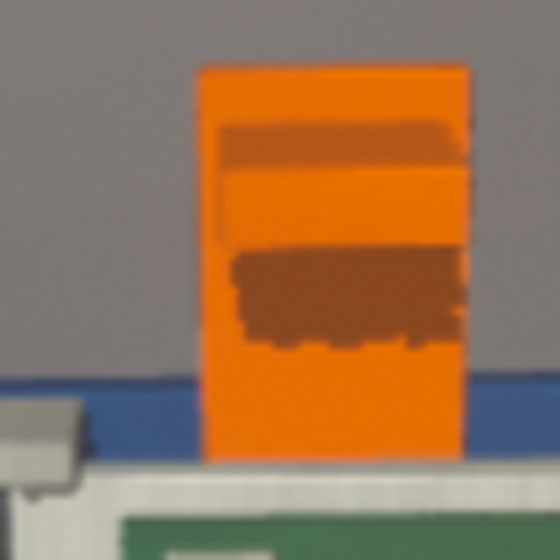

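```bash
cat > fit.py <<'E'
from h import *
tz=lambda u,v:(230+u/4-.4,130+v/4-.4)
sz=lambda u,v:(270+u/5-.4,160+v/5-.4)
wz=lambda u,v:(220+u/3.15-.35,150+v/3.15-.35)
wzz=lambda u,v:(290+u/7-.45,160+v/7-.45)
W=np.load("w1.npz")
top=[((100,65,10),tz(355,73)),((100,-65,10),tz(512,107)),((-100,65,10),tz(295,312)),((-100,-65,10),tz(457,350))]
side=[((-100,65,10),sz(187,265)),((-100,-65,10),sz(250,438)),((100,-65,10),sz(622,368))]
wr=[((-100,65,10),wz(60,206)),((100,65,10),wz(579,199)),((-78,26,83),wz(76,403)),((-42,26,83),wz(188,403))]
E
cat > f2.py <<'E'
from fit import *
def res(p,full=True):
    P=p[:3]; r=[]
    for L,n in((top,"top"),(side,"side")):
        r.append((proj(n,F2W(P,[a for a,_ in L]))-np.array([b for _,b in L])).ravel())
    r.append((wproj(F2W(P,[a for a,_ in wr]),W['p'],W['q'])-np.array([b for _,b in wr])).ravel())
    r.append((proj("top",F2W(P,[(-60,-42-p[3],65)]))-tz(524,316)).ravel())
    r.append((proj("side",F2W(P,[(-60,-42-p[3],65)]))-sz(350,413)).ravel())
    sp=[(p[5]-22,p[4]+82.5,17),(p[5]+22,p[4]+82.5,17),(p[5]-18,p[4]+62.5,53),(p[5]+18,p[4]+62.5,53),(p[5]+18,p[4]+74.5,53)]
    so=[wzz(198,68),wzz(470,66),wzz(222,247),wzz(466,245),wzz(466,165)]
    r.append((wproj(F2W(P,sp),W['p'],W['q'])-np.array(so)).ravel())
    return np.concatenate(r)
s=least_squares(res,[.5,0,0,40,46,20],loss='soft_l1'); print(s.x.round(4),np.degrees(s.x[2])); print(s.fun.round(1)); print(res(s.x).round(1))
np.save("P.npy",s.x)
P=s.x[:3]; t=F2W(P,[(s.x[5],s.x[4]+68.5,0)])[0]; print('tab centre',t)
goal([t[0],t[1],.032],psi=P[2])
E
python3 f2.py
```

```text
[ 0.5399 -0.075  -0.2221 68.4698 38.7031 17.948 ] -12.72703842888476
[-0.1 -1.8  0.6 -0.5 -0.7 -0.2 -0.9  0.4 -0.8 -2.  -1.5 -1.6  0.9 -1.
 -0.8  1.1  2.2  1.2 -1.2  0.2 -0.2 -0.2  1.  -1.   1.  -1.7 -0.6  0.1
  0.  -0.1 -0.4  0.2  0.4  0.   0.6 -0.2]
[-0.1 -1.8  0.6 -0.5 -0.7 -0.2 -0.9  0.4 -0.8 -2.  -1.5 -1.6  0.9 -1.
 -0.8  1.1  2.2  1.2 -1.2  0.2 -0.2 -0.2  1.  -1.   1.  -1.7 -0.6  0.1
  0.  -0.1 -0.4  0.2  0.4  0.   0.6 -0.2]
tab centre [0.58100925 0.02562396 0.        ]
t 1.4 pos [0.5685 0.0213 0.1848] F [-1.7 -6.8 -1.8] gap 1.001
turn [-0.026  0.005  0.001] shift mm [152.8  11.2  -8. ]
shift in goal tool frame [152.8  11.2  -7. ]
```

Request:
{"op": "jog_arm", "data": {
  "commands": [
    [[-0.026, 0.005, 0, 30, 11, -8, 0], [0, 0, 0, 50, 0, 0, 0], [0, 0, 0, 30, 0, 0, 0], [0, 0, 0, 0, 0, 0, 0], [0, 0, 0, 0, 0, 0, 0]]
  ]
}}

```text
time_s: 2.02
eef_pos: [0.5818, 0.0234, 0.0713]
tool_rot: [-0.553, -0.441, 0.554, -0.44]
contact_force: [0.0, 0.3, -0.1]
finger_gap: 0.995
```

```bash
python3 - <<'E'
from h import *
P=np.load("P.npy"); t=F2W(P,[(P[5],P[4]+68.5,24)])[0]
goal(t,psi=P[2])
s=robot.sense(); im=vision.capture("wrist"); 
sp=[(P[5]-18,P[4]+62.5,53),(P[5]+18,P[4]+62.5,53),(P[5]+18,P[4]+74.5,53),(P[5]-18,P[4]+74.5,53)]
sp+=[(P[5]-22,P[4]+82.5,17),(P[5]+22,P[4]+82.5,17),(-100,65,10),(100,65,10)]
im=cv2.cvtColor(im,cv2.COLOR_RGB2BGR)
for u in wproj(F2W(P,sp),s['eef_pos'],s['tool_rot']): cv2.circle(im,tuple(int(round(v)) for v in u),2,(255,0,255),1)
cv2.imwrite("pics/w2.png",im); goal(t,psi=P[2])
E
```

```text
t 2.02 pos [0.5818 0.0234 0.0713] F [ 0.   0.3 -0.1] gap 0.995
turn [-0.004 -0.     0.003] shift mm [47.3 -1.1 -2. ]
shift in goal tool frame [47.3 -1.2 -2. ]
t 2.08 pos [0.5818 0.0234 0.0713] F [ 0.7 -0.6 -0.7] gap 1.002
turn [-0.004 -0.     0.003] shift mm [47.3 -1.1 -2. ]
shift in goal tool frame [47.3 -1.2 -2. ]
```

View pics/w2.png

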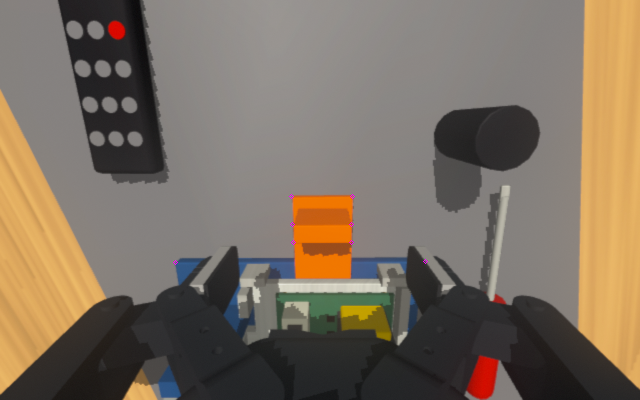

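The overlay falls on the tab corners at (292–352, 225–242), so the fit is good. I'll descend and grip.

Request:
{"op": "jog_arm", "data": {
  "commands": [
    [[0, 0, 0, 25, -1, -2, 0], [0, 0, 0, 22, 0, 0, 0], [0, 0, 0, 0, 0, 0, 0.3], [0, 0, 0, 0, 0, 0, 0.7], [0, 0, 0, 0, 0, 0, 0.8]]
  ]
}}

```text
time_s: 2.7
eef_pos: [0.5863, 0.0252, 0.0325]
tool_rot: [0.555, 0.438, -0.551, 0.443]
contact_force: [-3.0, -3.4, -1.5]
finger_gap: 0.405
```

Request:
{"op": "jog_arm", "data": {
  "commands": [
    [[0, 0, 0, 0, 0, 0, 0.8], [0, 0, 0, 0, 0, 0, 0.8], [0, 0, 0, 0, 0, 0, 0.8], [0, 0, 0, 0, 0, 0, 0.8], [0, 0, 0, 0, 0, 0, 0.8]]
  ]
}}

```text
time_s: 3.32
eef_pos: [0.5861, 0.0252, 0.0327]
tool_rot: [0.555, 0.438, -0.551, 0.443]
contact_force: [0.3, -0.2, -2.2]
finger_gap: 0.403
```

```bash
python3 - <<'E'
from h import *
P=np.load("P.npy"); t=F2W(P,[(P[5],P[4]+68.5+130,24)])[0]
goal(t,psi=P[2])
s=robot.sense(); im=vision.capture("wrist"); 
cv2.imwrite("pics/w3.png",cv2.cvtColor(im,cv2.COLOR_RGB2BGR))
E
```

```text
t 3.33 pos [0.5861 0.0252 0.0327] F [ 0.3 -0.2 -2.2] gap 0.403
turn [-0.004 -0.001 -0.008] shift mm [   8.8   -5.6 -129.2]
shift in goal tool frame [   8.7   -5.1 -129.2]
```

View pics/w3.png

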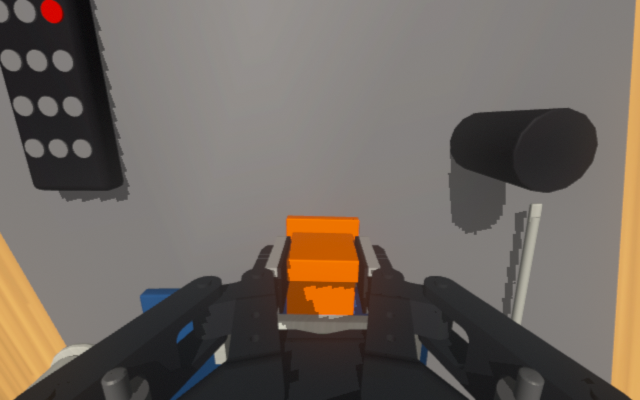

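Request:
{"op": "jog_arm", "data": {
  "commands": [
    [[0, 0, 0, 0, 0, -8, 0.8], [0, 0, 0, 0, 0, -10, 0.8], [0, 0, 0, 0, 0, -10, 0.8], [0, 0, 0, 0, 0, -10, 0.8], [0, 0, 0, 0, 0, -10, 0.8]]
  ]
}}

```text
time_s: 4.0
eef_pos: [0.5965, 0.0663, 0.0324]
tool_rot: [-0.553, -0.434, 0.556, -0.444]
contact_force: [-2.4, -10.5, -1.9]
finger_gap: 0.404
```

```bash
python3 - <<'E'
from h import *
P=np.load("P.npy"); t=F2W(P,[(P[5]+5,P[4]+68.5+130,32.7)])[0]
goal(t,psi=P[2])
im=vision.capture("wrist"); 
cv2.imwrite("pics/w4.png",cv2.cvtColor(im,cv2.COLOR_RGB2BGR))
E
```

```text
t 4.0 pos [0.5965 0.0663 0.0324] F [ -2.4 -10.5  -1.9] gap 0.404
turn [-0.009  0.013 -0.008] shift mm [ -1.5  -1.9 -86.8]
shift in goal tool frame [ -0.3  -1.1 -86.9]
```

View pics/w4.png

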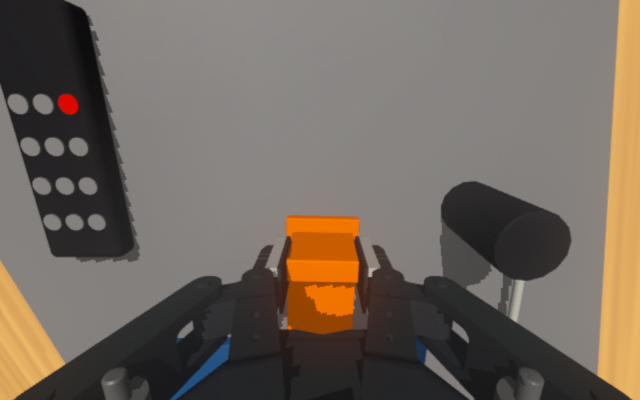

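Request:
{"op": "jog_arm", "data": {
  "commands": [
    [[0, 0, 0, 0, 0, -10, 0.8], [0, 0, 0, 0, 0, -10, 0.8], [0, 0, 0, 0, 0, -10, 0.8], [0, 0, 0, 0, 0, -10, 0.8], [0, 0, 0, 0, 0, -10, 0.8]]
  ]
}}

```text
time_s: 4.68
eef_pos: [0.6063, 0.1054, 0.0299]
tool_rot: [-0.547, -0.426, 0.565, -0.447]
contact_force: [-0.4, -2.8, -2.3]
finger_gap: 0.405
```

```bash
python3 - <<'E'
from h import *
P=np.load("P.npy"); t=F2W(P,[(P[5]+5,P[4]+68.5+130,32.7)])[0]
goal(t,psi=P[2])
E
```

```text
t 4.67 pos [0.6063 0.1054 0.0299] F [-0.4 -2.8 -2.3] gap 0.405
turn [-0.018  0.037 -0.007] shift mm [ -4.5  -2.9 -46.4]
shift in goal tool frame [ -2.8  -2.1 -46.6]
```

Request:
{"op": "jog_arm", "data": {
  "commands": [
    [[0, 0.008, 0, 0, 0, -10, 0.8], [0, 0.008, 0, 0, 0, -10, 0.8], [0, 0.008, 0, -1, 0, -10, 0.8], [0, 0.008, 0, -1, 0, -10, 0.8], [0, 0.008, 0, 0, 0, -12, 0.8]]
  ]
}}

```text
time_s: 5.3
eef_pos: [0.6205, 0.16, 0.0321]
tool_rot: [0.56, 0.436, -0.552, 0.438]
contact_force: [-0.4, -0.2, -0.9]
finger_gap: 0.401
```

```bash
python3 - <<'E'
from h import *
P=np.load("P.npy"); t=F2W(P,[(P[5]+5,P[4]+68.5+130,32.7)])[0]
goal(t,psi=P[2])
for n in ("wrist","side"):
    im=vision.capture(n); im=cv2.cvtColor(im,cv2.COLOR_RGB2BGR)
    if n=="side": im=cv2.resize(im[140:290,250:450],None,fx=4,fy=4,interpolation=cv2.INTER_CUBIC)
    cv2.imwrite(f"pics/{n}5.png",im)
E
```

```text
t 5.3 pos [0.6205 0.16   0.0321] F [-0.4 -0.2 -0.9] gap 0.401
turn [-0.017 -0.007 -0.009] shift mm [-0.7 -3.7  9.9]
shift in goal tool frame [-0.6 -3.9  9.8]
```

View pics/wrist5.png

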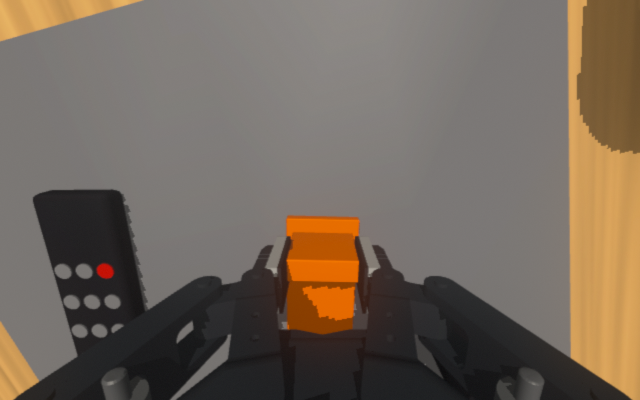

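View pics/side5.png

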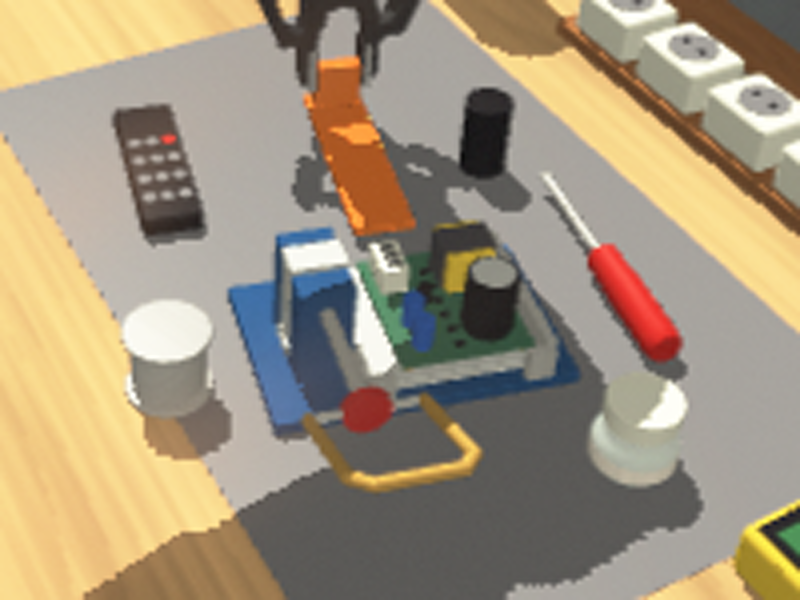

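The strip is fully clear and the module is down on the base. I'll lower the strip to the bench and release it.

Request:
{"op": "jog_arm", "data": {
  "commands": [
    [[0, 0, 0, 4, 0, 0, 0.8], [0, 0, 0, 4, 0, 0, 0.8], [0, 0, 0, 3, 0, 0, 0.8], [0, 0, 0, 1, 0, 0, 0.8], [0, 0, 0, 0, 0, 0, 0.8]]
  ]
}}

```text
time_s: 6.02
eef_pos: [0.6207, 0.1602, 0.0227]
tool_rot: [0.56, 0.436, -0.552, 0.438]
contact_force: [0.4, 1.0, 0.7]
finger_gap: 0.403
```

Request:
{"op": "jog_arm", "data": {
  "commands": [
    [[0, 0, 0, 0, 0, 0, 0.4], [0, 0, 0, 0, 0, 0, 0.3], [0, 0, 0, -10, 0, 0, 0.3], [0, 0, 0, -50, 0, 0, 0.3], [0, 0, 0, -60, 0, 0, 0.5]]
  ]
}}

```text
time_s: 6.65
eef_pos: [0.6156, 0.1588, 0.1399]
tool_rot: [0.557, 0.438, -0.555, 0.436]
contact_force: [1.2, -0.7, 1.5]
finger_gap: 0.51
```

```bash
python3 - <<'E'
from h import *
P=np.load("P.npy"); print(P.round(4))
t=F2W(P,[(-60,-42-P[3]-40,160)])[0]
goal(t,psi=P[2])
for n in ("top","side"):
    im=vision.capture(n); im=cv2.cvtColor(im,cv2.COLOR_RGB2BGR)
    if n=="side": im=cv2.resize(im[140:290,250:450],None,fx=4,fy=4,interpolation=cv2.INTER_CUBIC)
    else: im=cv2.resize(im[130:250,230:430],None,fx=4,fy=4,interpolation=cv2.INTER_CUBIC)
    cv2.imwrite(f"pics/{n}6.png",im)
E
```

```text
[ 0.5399 -0.075  -0.2221 68.4698 38.7031 17.948 ]
t 6.65 pos [0.6156 0.1588 0.1399] F [ 1.2 -0.7  1.5] gap 0.51
turn [-0.017 -0.004 -0.   ] shift mm [-21.6 -75.7 396.4]
shift in goal tool frame [-20.1 -82.4 395.2]
```

View pics/top6.png

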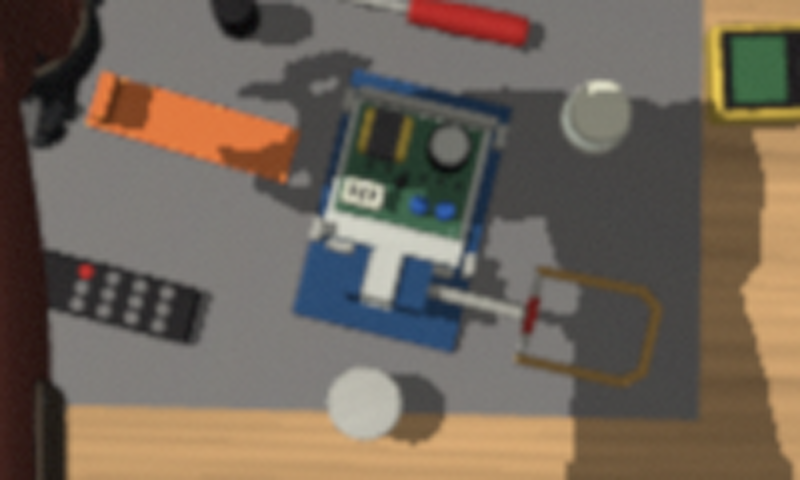

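View pics/side6.png

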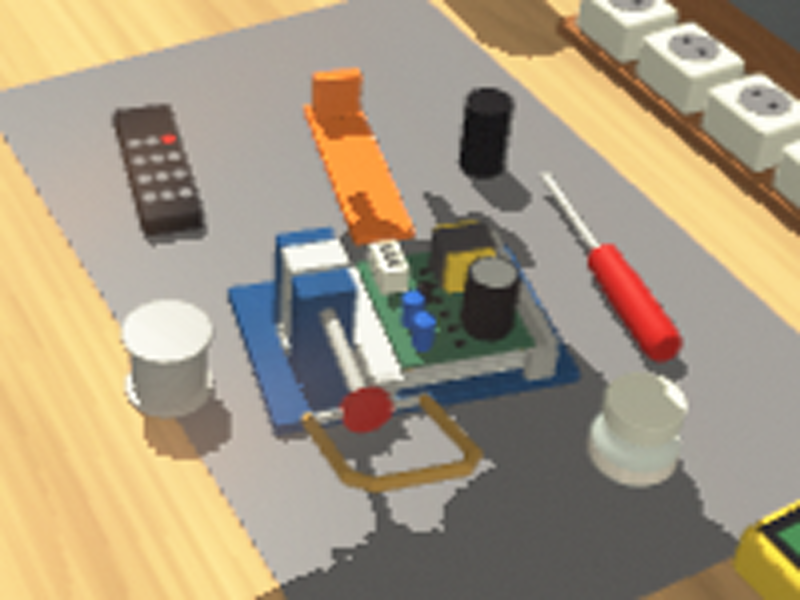

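Request:
{"op": "jog_arm", "data": {
  "commands": [
    [[-0.017, -0.004, 0, -4, -12, 58, 1], [0, 0, 0, -4, -12, 58, 1], [0, 0, 0, -4, -12, 58, 1], [0, 0, 0, -4, -12, 58, 1], [0, 0, 0, -4, -12, 58, 1]]
  ]
}}

```text
time_s: 7.38
eef_pos: [0.4963, -0.1149, 0.1692]
tool_rot: [0.556, 0.439, -0.546, 0.448]
contact_force: [0.4, -0.4, -0.3]
finger_gap: -0.003
```

```bash
python3 - <<'E'
from h import *
P=np.load("P.npy")
t=F2W(P,[(-60,-42-P[3]-35,150)])[0]
goal(t,psi=P[2])
E
```

```text
t 7.38 pos [ 0.4963 -0.1149  0.1692] F [ 0.4 -0.4 -0.3] gap -0.003
turn [ 0.008 -0.003 -0.019] shift mm [ 18.4 -27.4  96.8]
shift in goal tool frame [ 19.2 -26.3  96.9]
```

Request:
{"op": "jog_arm", "data": {
  "commands": [
    [[0.008, -0.003, -0.019, 5, -14, 50, 1], [0, 0, 0, 5, -13, 45, 1], [0, 0, 0, 0, 0, 0, 1], [0, 0, 0, 0, 0, 0, 1], [0, 0, 0, 0, 0, 0, 1]]
  ]
}}

```text
time_s: 8.0
eef_pos: [0.4476, -0.2076, 0.162]
tool_rot: [0.554, 0.438, -0.553, 0.442]
contact_force: [-0.1, -1.0, 0.7]
finger_gap: 0.002
```

```bash
python3 - <<'E'
from h import *
P=np.load("P.npy")
t=F2W(P,[(-60,-42-P[3]-35,58)])[0]
goal(t,psi=P[2])
for n in ("wrist","side"):
    im=vision.capture(n); im=cv2.cvtColor(im,cv2.COLOR_RGB2BGR)
    if n=="side": im=cv2.resize(im[140:290,250:450],None,fx=4,fy=4,interpolation=cv2.INTER_CUBIC)
    cv2.imwrite(f"pics/{n}7.png",im)
E
```

```text
t 8.0 pos [ 0.4476 -0.2076  0.162 ] F [-0.1 -1.   0.7] gap 0.002
turn [-0.005  0.003 -0.006] shift mm [104.    0.2  -4.5]
shift in goal tool frame [104.    0.8  -4.2]
```

View pics/wrist7.png

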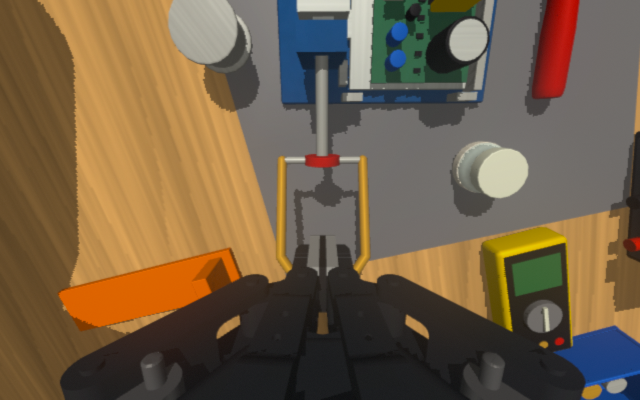

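View pics/side7.png

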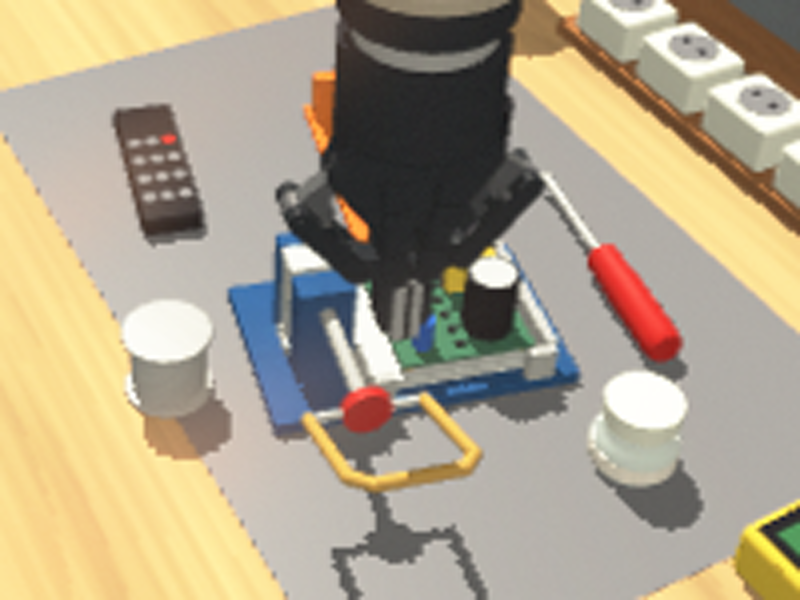

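```bash
python3 - <<'E'
from h import *
P=np.load("P.npy"); s=robot.sense()
f=-42-P[3]
print(wproj(F2W(P,[(-75,f,65),(-45,f,65),(-60,f,80),(-60,f,50),(-60,f+8,80),(-84,f+4-85,105),(-36,f+4-85,105)]),s['eef_pos'],s['tool_rot']).round(1))
a=cv2.imread("pics/wrist7.png")[100:300,240:410]; cv2.imwrite("pics/w7z.png",cv2.resize(a,None,fx=3,fy=3,interpolation=cv2.INTER_CUBIC))
E
```

```text
[[305.7 156.4]
 [341.2 156.2]
 [323.7 158.6]
 [323.3 154.2]
 [323.6 148.4]
 [293.8 266.3]
 [354.8 265.8]]
```

View pics/w7z.png

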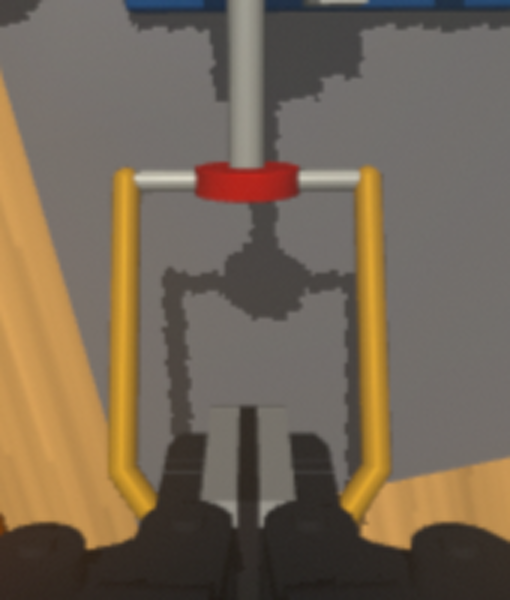

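Request:
{"op": "jog_arm", "data": {
  "commands": [
    [[-0.005, 0.003, -0.006, 45, 0, -3, 1], [0, 0, 0, 45, 0, 0, 1], [0, 0, 0, 12, 0, 0, 1], [0, 0, 0, 0, 0, 0, 1], [0, 0, 0, 0, 0, 0, 1]]
  ]
}}

```text
time_s: 8.72
eef_pos: [0.4517, -0.2033, 0.0612]
tool_rot: [0.551, 0.442, -0.551, 0.444]
contact_force: [-0.6, -0.0, 0.6]
finger_gap: -0.0
```

```bash
python3 - <<'E'
from h import *
P=np.load("P.npy")
t=F2W(P,[(-60,-117-11,58)])[0]
goal(t,psi=P[2])
for n in ("wrist","side"):
    im=vision.capture(n); im=cv2.cvtColor(im,cv2.COLOR_RGB2BGR)
    if n=="side": im=cv2.resize(im[140:290,250:450],None,fx=4,fy=4,interpolation=cv2.INTER_CUBIC)
    cv2.imwrite(f"pics/{n}8.png",im)
E
```

```text
t 8.72 pos [ 0.4517 -0.2033  0.0612] F [-0.6 -0.   0.6] gap -0.0
turn [ 0.005  0.002 -0.004] shift mm [  3.1  -2.2 -16.6]
shift in goal tool frame [  3.2  -2.3 -16.6]
```

View pics/wrist8.png

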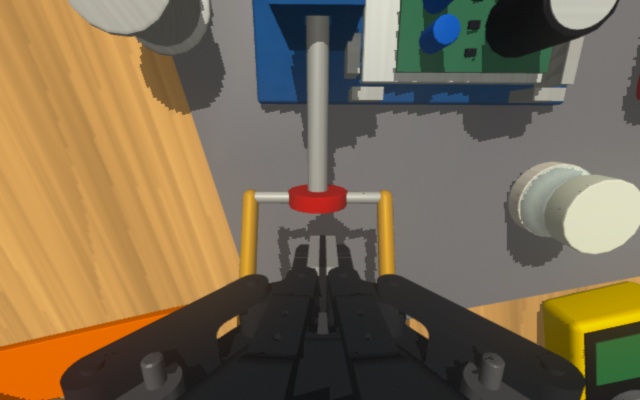

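View pics/side8.png

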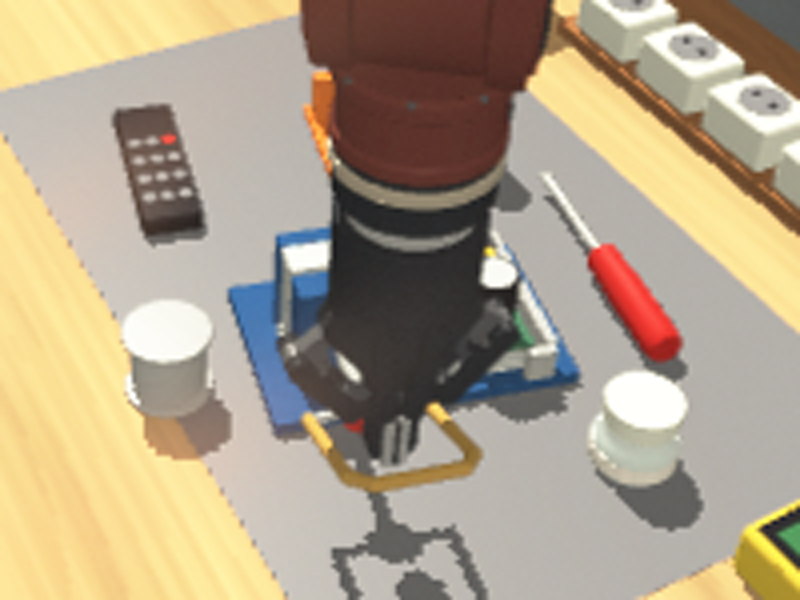

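Request:
{"op": "jog_arm", "data": {
  "commands": [
    [[0, 0, 0, 5, -2, -8, 1], [0, 0, 0, 0, 0, -10, 1], [0, 0, 0, 0, 0, -10, 1], [0, 0, 0, 0, 0, -10, 1], [0, 0, 0, 0, 0, -10, 1]]
  ]
}}

```text
time_s: 9.45
eef_pos: [0.4614, -0.1552, 0.0575]
tool_rot: [-0.551, -0.439, 0.552, -0.446]
contact_force: [-1.0, -4.2, -1.1]
finger_gap: -0.002
```

```bash
python3 - <<'E'
from h import *
P=np.load("P.npy")
t=F2W(P,[(-60,-42-11,57)])[0]
goal(t,psi=P[2])
im=vision.capture("wrist"); im=cv2.cvtColor(im,cv2.COLOR_RGB2BGR); cv2.imwrite(f"pics/w9.png",im)
E
```

```text
t 9.45 pos [ 0.4614 -0.1552  0.0575] F [-1.  -4.2 -1.1] gap -0.002
turn [ 0.004  0.006 -0.007] shift mm [  0.2  -0.9 -42.6]
shift in goal tool frame [  0.5  -1.1 -42.6]
```

View pics/w9.png

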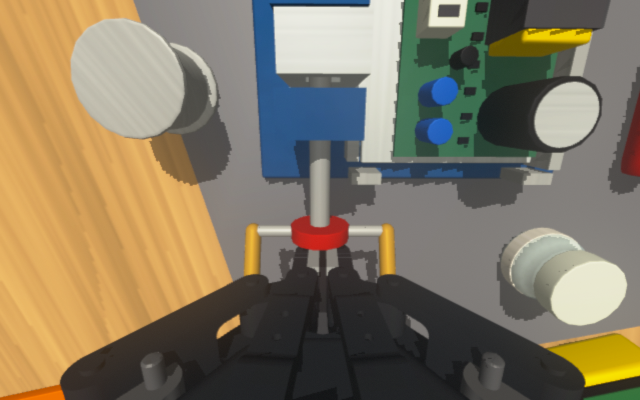

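Request:
{"op": "jog_arm", "data": {
  "commands": [
    [[0, 0, 0, 0, -1, -10, 1], [0, 0, 0, 0, 0, -10, 1], [0, 0, 0, 0, 0, -10, 1], [0, 0, 0, 0, 0, -8, 1], [0, 0, 0, 0, 0, -6, 1]]
  ]
}}

```text
time_s: 10.12
eef_pos: [0.4705, -0.113, 0.0579]
tool_rot: [-0.549, -0.437, 0.555, -0.448]
contact_force: [-12.9, -43.6, -6.3]
finger_gap: 0.005
```

```bash
python3 - <<'E'
from h import *
P=np.load("P.npy")
t=F2W(P,[(-60,-42-11,57)])[0]
goal(t,psi=P[2])
E
```

```text
t 10.12 pos [ 0.4705 -0.113   0.0579] F [-12.9 -43.6  -6.3] gap 0.005
turn [ 0.003  0.016 -0.007] shift mm [ 0.9 -0.7  0.6]
shift in goal tool frame [ 0.9 -0.6  0.6]
```

Request:
{"op": "jog_arm", "data": {
  "commands": [
    [[0, 0.01, 0, 0, 0, 6, 1], [0, 0, 0, 0, 0, 10, 1], [0, 0, 0, -40, 0, 0, 1], [0, 0, 0, -60, 0, 0, 1], [0, 0, 0, -15, 0, 20, 1]]
  ]
}}

```text
time_s: 10.75
eef_pos: [0.4605, -0.1454, 0.1741]
tool_rot: [0.552, 0.442, -0.55, 0.444]
contact_force: [-0.8, -0.4, -0.9]
finger_gap: -0.003
```

```bash
python3 - <<'E'
from h import *
P=np.load("P.npy")
goal(F2W(P,[(-60,-165,150)])[0],psi=P[2])
s=robot.sense()
f=-42
print(wproj(F2W(P,[(-75,f,65),(-45,f,65),(-60,f,80),(-60,f,50),(-84,f+4-85,105),(-36,f+4-85,105)]),s['eef_pos'],s['tool_rot']).round(1))
im=vision.capture("wrist"); im=cv2.cvtColor(im,cv2.COLOR_RGB2BGR); cv2.imwrite(f"pics/w10.png",im)
im=vision.capture("side"); im=cv2.cvtColor(im,cv2.COLOR_RGB2BGR); cv2.imwrite(f"pics/s10.png",cv2.resize(im[140:290,250:450],None,fx=4,fy=4,interpolation=cv2.INTER_CUBIC))
E
```

```text
t 10.75 pos [ 0.4605 -0.1454  0.1741] F [-0.8 -0.4 -0.9] gap -0.003
turn [ 0.005 -0.    -0.003] shift mm [24.1  1.5 78.9]
shift in goal tool frame [24.1  2.  78.9]
[[308.4 149.1]
 [342.4 149.3]
 [325.7 151. ]
 [325.2 147.6]
 [296.1 253.4]
 [354.4 253.6]]
```

View pics/w10.png

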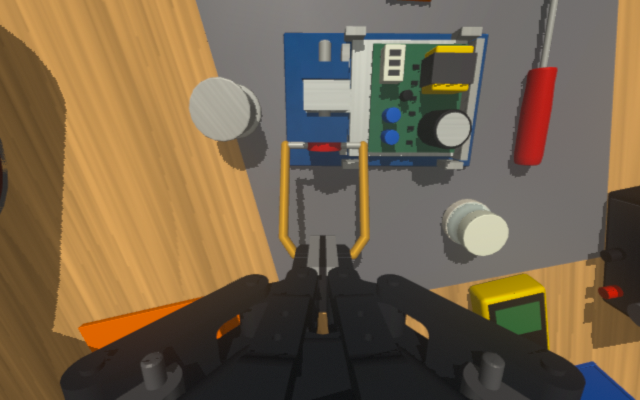

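View pics/s10.png

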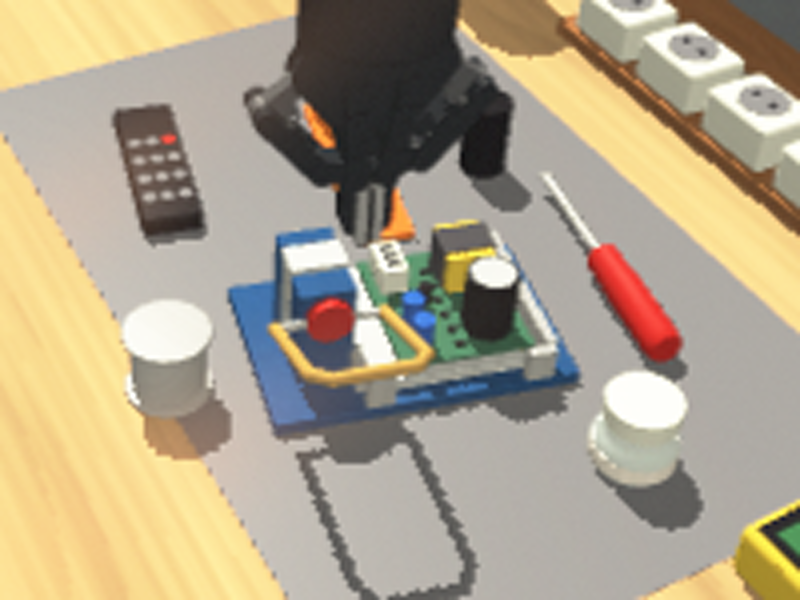

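Request:
{"op": "jog_arm", "data": {
  "commands": [
    [[0.005, 0, 0, 0, 0, 42, 1], [0, 0, 0, 0, 2, 42, 1], [0, 0, 0, 40, 0, 0, 1], [0, 0, 0, 44, 0, 0, 1], [0, 0, 0, 0, 0, 0, 1]]
  ]
}}

```text
time_s: 11.48
eef_pos: [0.442, -0.2279, 0.0818]
tool_rot: [0.555, 0.443, -0.551, 0.439]
contact_force: [-0.1, 0.5, 0.2]
finger_gap: -0.001
```

```bash
python3 - <<'E'
from h import *
P=np.load("P.npy")
goal(F2W(P,[(-60,-138,90)])[0],psi=P[2])
im=vision.capture("wrist"); im=cv2.cvtColor(im,cv2.COLOR_RGB2BGR); cv2.imwrite(f"pics/w11.png",im)
im=vision.capture("side"); im=cv2.cvtColor(im,cv2.COLOR_RGB2BGR); cv2.imwrite(f"pics/s11.png",cv2.resize(im[140:290,250:450],None,fx=4,fy=4,interpolation=cv2.INTER_CUBIC))
E
```

```text
t 11.47 pos [ 0.442  -0.2279  0.0818] F [-0.1  0.5  0.2] gap -0.001
turn [-0.003 -0.007  0.002] shift mm [ -8.    1.7 -32.8]
shift in goal tool frame [ -8.2   1.8 -32.7]
```

View pics/w11.png

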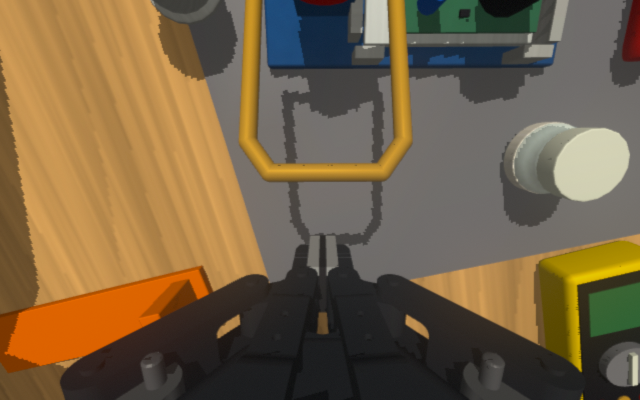

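View pics/s11.png

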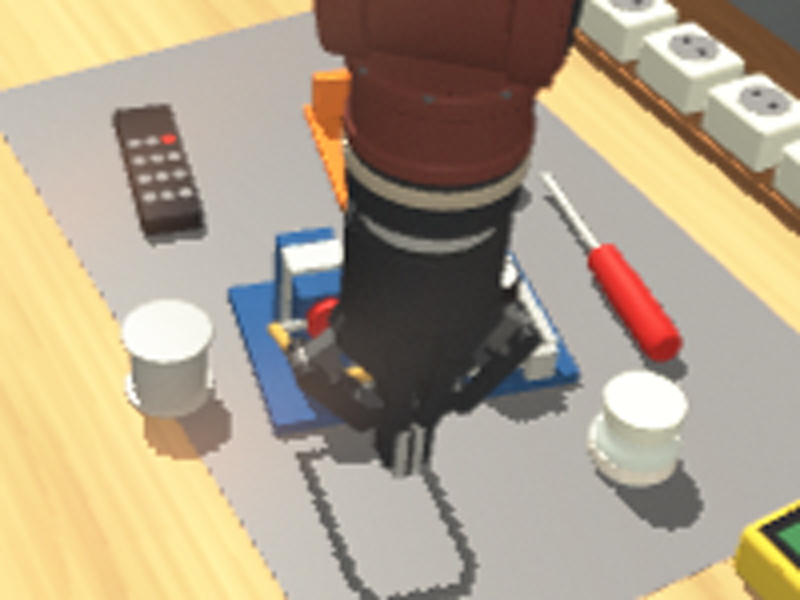

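Request:
{"op": "jog_arm", "data": {
  "commands": [
    [[0, 0, 0, 0, 2, -22, 1], [0, 0, 0, 0, 0, -10, 1], [0, 0, 0, -14, 0, -9, 1], [0, 0, 0, -12, 0, -11, 1], [0, 0, 0, -10, 0, -13, 1]]
  ]
}}

```text
time_s: 12.2
eef_pos: [0.4626, -0.1681, 0.1314]
tool_rot: [0.555, 0.437, -0.552, 0.444]
contact_force: [-2.3, -2.0, -1.1]
finger_gap: -0.004
```

```bash
python3 - <<'E'
from h import *
P=np.load("P.npy")
goal(F2W(P,[(-60,-107,120)])[0],psi=P[2])
im=vision.capture("wrist"); im=cv2.cvtColor(im,cv2.COLOR_RGB2BGR); cv2.imwrite(f"pics/w12.png",im)
E
```

```text
t 12.2 pos [ 0.4626 -0.1681  0.1314] F [-2.3 -2.  -1.1] gap -0.004
turn [-0.004  0.003 -0.01 ] shift mm [11.4 -5.3 -0.8]
shift in goal tool frame [11.4 -5.2 -0.8]
```

View pics/w12.png

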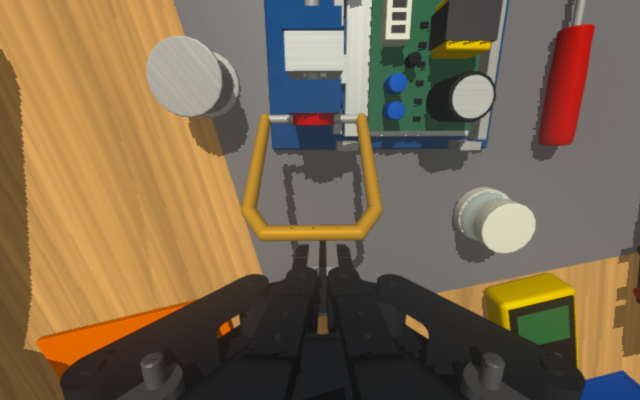

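```bash
python3 - <<'E'
from h import *
P=np.load("P.npy"); s=robot.sense(); print(s['eef_pos'],s['contact_force'].round(1))
for th in (25,35,45,55,65):
    a=np.radians(th); print(th,wproj(F2W(P,[(-84,-38-94*np.cos(a),65+94*np.sin(a)),(-36,-38-94*np.cos(a),65+94*np.sin(a))]),s['eef_pos'],s['tool_rot']).round(0).tolist())
E
```

```text
[ 0.46355378 -0.16693793  0.13290201] [-0.7  0.5  1.3]
25 [[278.0, 254.0], [351.0, 253.0]]
35 [[274.0, 252.0], [353.0, 252.0]]
45 [[270.0, 245.0], [357.0, 245.0]]
55 [[265.0, 232.0], [360.0, 231.0]]
65 [[260.0, 210.0], [363.0, 209.0]]
```

Request:
{"op": "jog_arm", "data": {
  "commands": [
    [[0, 0, -0.01, 8, -5, -10, 1], [0, 0, 0, -3, 0, -15, 1], [0, 0, 0, -3, 0, -16, 1], [0, 0, 0, 0, 0, -16, 1], [0, 0, 0, 1, 0, -16, 1]]
  ]
}}

```text
time_s: 12.88
eef_pos: [0.4779, -0.0932, 0.1337]
tool_rot: [0.554, 0.437, -0.553, 0.444]
contact_force: [0.0, -0.2, -1.0]
finger_gap: -0.004
```

```bash
python3 - <<'E'
from h import *
P=np.load("P.npy")
goal(F2W(P,[(-60,-20,137)])[0],psi=P[2])
im=vision.capture("wrist"); im=cv2.cvtColor(im,cv2.COLOR_RGB2BGR); cv2.imwrite(f"pics/w13.png",im)
im=vision.capture("side"); im=cv2.cvtColor(im,cv2.COLOR_RGB2BGR); cv2.imwrite(f"pics/s13.png",cv2.resize(im[140:290,250:450],None,fx=4,fy=4,interpolation=cv2.INTER_CUBIC))
E
```

```text
t 12.88 pos [ 0.4779 -0.0932  0.1337] F [ 0.  -0.2 -1. ] gap -0.004
turn [-0.004  0.005 -0.009] shift mm [ -3.4  -3.5 -11.4]
shift in goal tool frame [ -3.3  -3.5 -11.4]
```

View pics/w13.png

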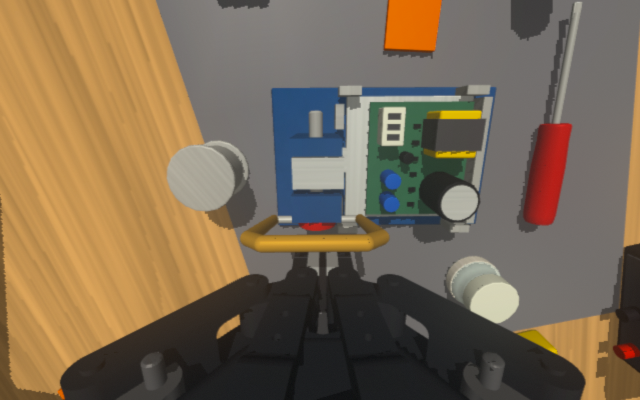

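View pics/s13.png

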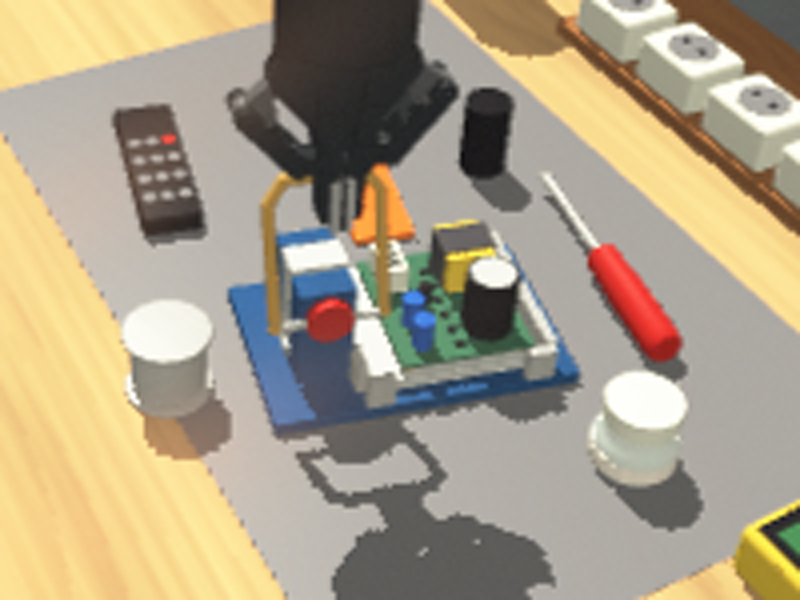

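Request:
{"op": "jog_arm", "data": {
  "commands": [
    [[0, 0, 0, 1, -2, -12, 1], [0, 0, 0, 2, 0, -12, 1], [0, 0, 0, 0, 0, -8, 1], [0, 0, 0, 0, 0, 0, 1], [0, 0, 0, 0, 0, 0, 1]]
  ]
}}

```text
time_s: 13.6
eef_pos: [0.483, -0.0585, 0.1293]
tool_rot: [0.553, 0.438, -0.552, 0.444]
contact_force: [0.3, -0.1, 0.2]
finger_gap: -0.002
```

```bash
python3 - <<'E'
from h import *
P=np.load("P.npy")
goal(F2W(P,[(-60,-20,137)])[0],psi=P[2])
im=vision.capture("wrist"); im=cv2.cvtColor(im,cv2.COLOR_RGB2BGR); cv2.imwrite(f"pics/w14.png",im)
im=vision.capture("side"); im=cv2.cvtColor(im,cv2.COLOR_RGB2BGR); cv2.imwrite(f"pics/s14.png",cv2.resize(im[140:290,250:450],None,fx=4,fy=4,interpolation=cv2.INTER_CUBIC))
E
```

```text
t 13.6 pos [ 0.483  -0.0585  0.1293] F [ 0.3 -0.1  0.2] gap -0.002
turn [-0.002  0.004 -0.007] shift mm [-7.6 -0.8 23.6]
shift in goal tool frame [-7.7 -0.9 23.6]
```

View pics/w14.png

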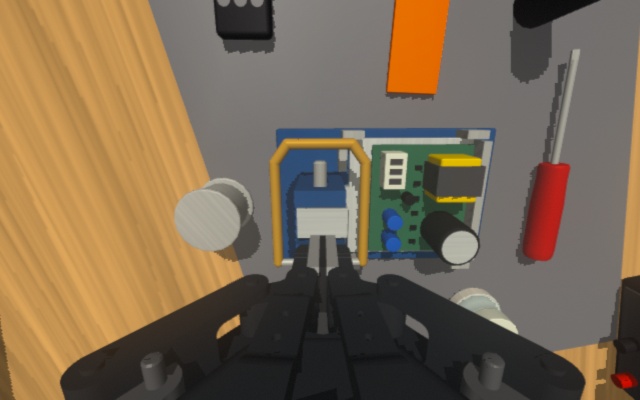

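View pics/s14.png

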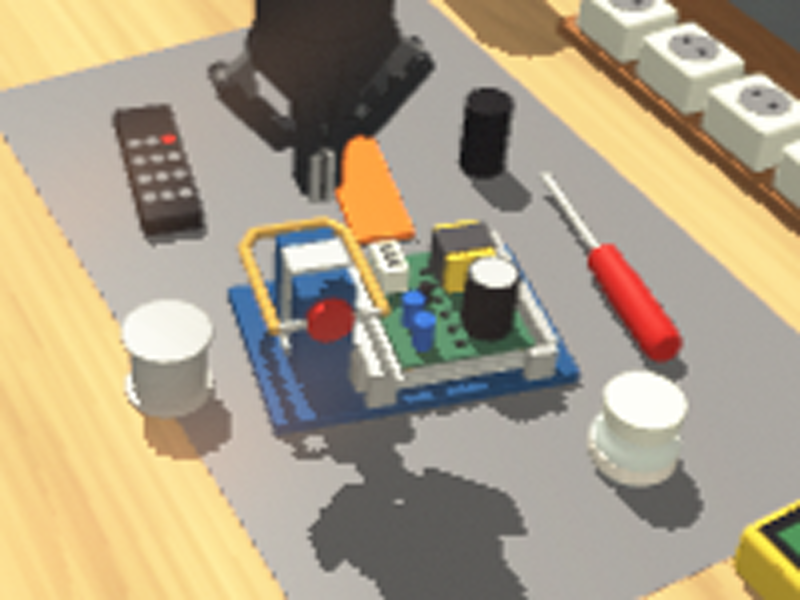

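The ring has gone over. I'll retract upward and check its final angle, the pin and the other parts.

Request:
{"op": "jog_arm", "data": {
  "commands": [
    [[0, 0, 0, -40, 0, 0, 1], [0, 0, 0, -50, 0, 20, 1], [0, 0, 0, 0, 0, 30, 1], [0, 0, 0, 0, 0, 0, 1], [0, 0, 0, 0, 0, 0, 1]]
  ]
}}

```text
time_s: 14.32
eef_pos: [0.4704, -0.109, 0.222]
tool_rot: [0.553, 0.437, -0.553, 0.443]
contact_force: [-0.2, 0.3, 0.2]
finger_gap: -0.0
```

```bash
python3 - <<'E'
from h import *
P=np.load("P.npy"); s=robot.sense(); print(s['eef_pos'],s['contact_force'].round(1))
im=vision.capture("wrist"); im=cv2.cvtColor(im,cv2.COLOR_RGB2BGR); 
for th in (150,165,182.6):
    a=np.radians(th); X=F2W(P,[(-84,-38-94*np.cos(a),65+94*np.sin(a)),(-36,-38-94*np.cos(a),65+94*np.sin(a))])
    print(th,wproj(X,s['eef_pos'],s['tool_rot']).round(0).tolist(),((proj("side",X)-[250,140])*4).round(0).tolist())
print('tip',wproj(F2W(P,[(-60,44,65)]),s['eef_pos'],s['tool_rot']).round(1))
cv2.imwrite(f"pics/w15.png",im)
im=vision.capture("side"); im=cv2.cvtColor(im,cv2.COLOR_RGB2BGR); cv2.imwrite(f"pics/s15.png",cv2.resize(im[140:290,250:450],None,fx=4,fy=4,interpolation=cv2.INTER_CUBIC))
E
```

```text
[ 0.47044006 -0.10904788  0.22200678] [-0.2  0.3  0.2]
150 [[294.0, 91.0], [351.0, 91.0]] [[257.0, 179.0], [332.0, 168.0]]
165 [[296.0, 82.0], [349.0, 82.0]] [[253.0, 198.0], [326.0, 187.0]]
182.6 [[298.0, 82.0], [346.0, 82.0]] [[252.0, 230.0], [323.0, 219.0]]
tip [[322.   94.5]]
```

View pics/w15.png

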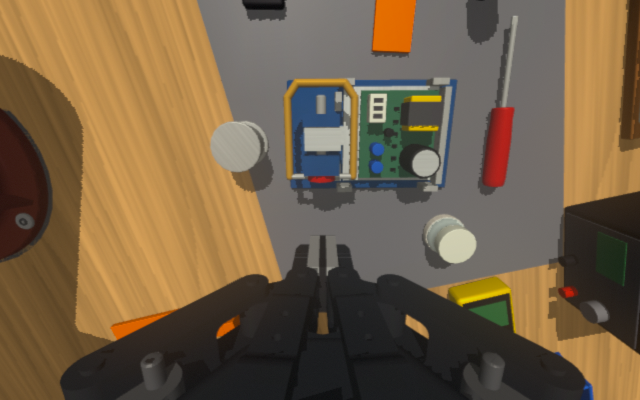

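View pics/s15.png

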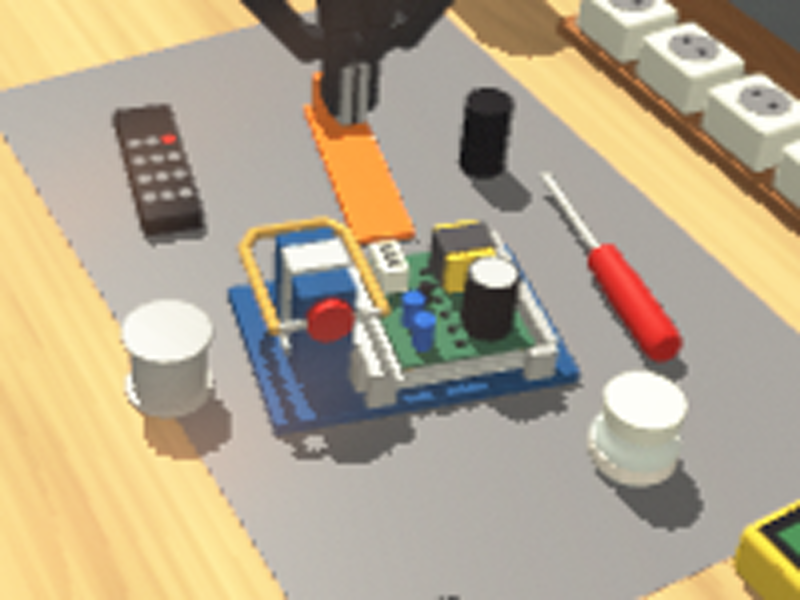

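```bash
python3 - <<'E'
from cell import robot
print(robot.close_job())
E
```

```text
the job is handed in; nothing more can be done
None
```

The job is done in the order asked and handed in about 14 s in, well under the 59 s limit. No verdict is reported, so the result below rests on my own checks.

**What I did**
- **Spacer:** I gripped it by its tab, drew it about 140 mm to the fixture's +y, lowered it to the bench and let go. The draw read at most about 11 N. The module settled onto the base.
- **Pin:** With the fingers shut, I pushed the head until it stopped against the ear. It stopped within about 1 mm of the home position worked out from the images.
- **Ring:** I pushed the bar up and over from the -y side. It snapped down over the pin's end by itself.

**Last checks**
- **Ring and pin:** The last wrist and side pictures show the ring's bar where the fully flipped angle (2.75 rad) predicts. The pin's tip is at its home position, and no shaft shows between head and ear.
- **Other parts:** The spacer lies flat and clear of the fixture. The screwdriver, flux jar, solder spool and capacitor look unmoved there. The remote was last fully visible, unmoved, in the side view, and the meter is only partly in view in the last pictures. The gripper was clear of everything, reading about 0 N.

**What disagreed**
- **Pin start position:** My first estimate was about 6 mm off. I corrected it from the wrist picture before pushing.
- **Force at the pin's stop:** It briefly read about 45 N. That was at the fingertips, not the gripper's body, so I take the 40 N limit as not broken, though only the wrist reading supports that.

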